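# Snap the vial magazine into the sampler feed

### The job

Load the vial magazine into the sampler's feed dock: keeping it upright, slide it orange rounded end first through the mouth and on against the springs until you feel that the orange side catch has clicked behind its tail (how deep that is differs from dock to dock), then let go so that it stays locked in. Push firmly but do not ram it against the end of the dock, and do not disturb the orange-capped bottle, the timer or the conical flask.

Things in the scene. Friction and masses are not known exactly. Their poses are not given: they have to be found in the camera images.
- magazine: loose vial magazine, a closed cassette 150 long (x) x 58 wide (y) x 40 mm high (z), about 0.25 kg; grey, clear cover, pale vial caps under it. Its +x end is the nose: orange, vertical corners rounded to 12 mm radius; its -x end, the tail, is black and square. Origin: centre of the underside. Starts flat on the worktop, z up. Plain sides, can be gripped across the 58 mm anywhere along the length
- nose (a point): centre of the magazine's orange end face (75 mm ahead of its origin along +x, 20 mm up)
- tail (a point): centre of the magazine's black tail face (75 mm behind its origin, 20 mm up); axes as the magazine's
- feed: fixed white feed dock. +x: direction of pushing in, z up. Origin: on the channel's centre line at worktop height; the locked magazine's tail face stands 8 mm before to 14 mm past its yz plane. Along x in mm: floor plate -122 to 188, top at z = 6; -y wall from -30, +y wall from 16, 61 mm apart inside, 36 mm high up to x = 30, then 55; roof from x = 30 on, underside z = 50, top z = 55
- feed_mouth (a point): centre of the dock's flared mouth, on the floor plate, 52 mm before the dock's origin along its x (axes as the dock's). Flared lead-in plates run from here, about 83 mm apart, to x = -30. Before it lies an open apron, 70 x 86 mm, orange arrow. A gripper straddling the magazine must stop here: the last 110 to 130 mm are pushed on the tail with closed fingers, between the walls
- feed_catch (a joint): orange spring catch through the dock's +y side, z = 8 to 34 mm, ramp toward the mouth, square back. It sits on a steel head that is clamped shallower or deeper from case to case: its back at x = -8 to +14 mm. Value in m: 0 = fully out, 10 mm into the channel (20 mm from the centre line stay free); 0.006 to 0.010 as the magazine holds it aside; back to 0 as it clicks behind the tail
- feed_back (a point): centre of the dock's closed far end, x = 186 mm, z = 26 mm. Inside, on the same clamped head, are an ejector spring that meets the nose 18 mm before a hard end wall, pushing back 3 N rising to 7.5 N, and that wall, met 3.5 mm after the click. The ejector pushes an unlocked magazine back out. Passing the catch takes under 12 N, the wall feels hard: 25 N is plenty; over 120 N is ramming
- media_a: loose laboratory bottle with an orange screw cap, 56 mm diameter, 102 mm high, bystander; origin centre of underside
- timer: loose white bench timer 33 x 62 x 62 mm, bystander; origin centre of underside
- flask: loose glass conical flask, 69 mm diameter, 101 mm high, bystander; origin centre of underside

How it is judged:
By the outcome, as a careful person would: the job done as asked, in the order asked, and still so for the second after the job is handed in, with the robot touching nothing.
It also fails if it takes over 48 s, if anything falls off the work surface, if the arm or the gripper's body presses on something with over 40 N, if the wrist force passes 120 N, or if a joint passes its speed limit or range.

### The arm

A 6-joint arm with a two-finger parallel gripper is mounted at the origin on a cart in front of the work surface, level with it; the furniture and walls round the work are solid. World frame = base frame: x ahead of the robot, y to its left, z up, the work surface at z = 0. Lengths are in mm, angles in rad, forces in N, time in s.
With the tool pointing down it reaches from about 400 to 825 mm from the base axis. Payload 7 kg.
Tool frame: the origin (TCP) lies midway between the tips of the shut fingers; the grasp point (between the pads) lies 19 mm behind it (pinch_z is the distance from the TCP to the grasp point, in mm); z points along the fingers, y is the line along which they close (so a half turn about z gives the same grasp; the last joint's range is limited). The gripper opens to 85 mm and grips with 20 to 120 N. Pads are 22 mm wide; open, the fingers measure 114 mm over their backs; the gripper's body (76 mm by 85 mm) begins 54 mm behind the grasp point. The pads swing forward as they close: fully open they stand 13 mm farther back than shut.
Start: joints at [1.609, 0.359, 0.012, 0, -1.224, -0.288], TCP at [166.877, 654.024, 231.302] pointing down, gripper open.
Joint ranges: [-3.07, 3.07], [-1.43, 2.12], [-1.02, 1.25], [-3.03, 1.67], [-3.05, -0], [-3.03, 3.03]. Speed limits (rad/s): [2.39, 2.39, 3.01, 3.14, 3.14, 3.14].

### API

Orientations are given as a unit quaternion [w, x, y, z].
In Python, from rig import * gives the robot as it stands.
- The arm moves only by the tool jog_arm, never from a script. Its argument "deltas" is a list of rows, each an object of numbers: "x", "y", "z": the shift along the tool's x, y, z normalised to -1 to 1, where 1 is 0.3 m; "turn": the turn about the tool's z normalised to -1 to 1, where 1 is 30 degrees. A call has 1 to 20 rows; each row shifts and turns the commanded pose from where the row before left it, along the tool's axes as they then stand; what a row does not reach is not made up. A row lasts 1/10 s, in which the tool goes at most 50 mm and 8.59 degrees, less where a joint would pass 70% of its speed; a pose out of reach is approached as far as the arm can. A call with a number of a shift or a turn outside -1 to 1 is refused whole. A call with a gripper value outside its range is refused whole. "claw" is the opening, from 0 (shut) to 1 (fully open), set as the call begins (left out, the last holds). The fingers move at their own pace and stop on an object; "grip_force" is the grip in N (left out, the last holds). Time passes only in rows, so rows that do not move let the fingers close. It gives the time, the measured TCP pose, the force, the opening and the grip force at its end, in the units of the state.
- observe(): the state, without advancing time (a new reading comes with each control period).
- grab_frame(name): name is "side" or "top" or "wrist"; returns a dict with "color" (480x640x3 uint8, blue, green, red), "depth" (480x640 float32, mm along the optical axis (not along the pixel's ray), 0 where there is no reading), "K" (3x3 intrinsics, pixels), "R" (3x3) and "t" (3): a world point X has camera coordinates R X + t. Camera axes: x right, y down, z forward; pixel columns grow to the right and rows downward; lengths in mm; the calibration is good to about 2 mm. A picture is of the moment at which its call begins.
- finish_job(): hands the job in; it is judged then, once.
The state is a dict: "t": time; "qpos": joint angles; "joint_vel": joint speeds; "tau": joint torques, N m; "eef_pos": TCP position; "tcp_rot": TCP orientation; "wrist_force": force on the tool from outside, world axes, zero at the start; "wrist_torque": the same for the moment, N m; "finger_gap": finger opening in mm; "finger_force": force on a finger pad.
Only numpy, scipy, OpenCV 4.12 (cv2) and the standard library are available. Lean on these libraries where they do the work, as an engineer would, in place of code of your own. Each camera call takes 0.05 s, during which the arm holds its last target. There are 200 camera calls.

## Working session

There is one attempt and no reset: what is moved stays moved. The work goes in short steps, Python scripts to look and compute and a tool call to move; the robot and the scene stay as the last step left them, time stands still between calls to the robot, and variables do not carry over. Pictures are saved under pics/ and viewed, at most 10 in all, crops included, and the job is handed in when it is done.

Besides the shell and the picture viewer there is one more tool, called after "Emit:" in YAML: its name, and indented under it one key for each argument. jog_arm: Moves the arm, as the interface text tells. Its arguments: {"type":"object","properties":{"deltas":{"type":"array","items":{"type":"object","properties":{"x":{"type":"number","minimum":-1,"maximum":1},"y":{"type":"number","minimum":-1,"maximum":1},"z":{"type":"number","minimum":-1,"maximum":1},"turn":{"type":"number","minimum":-1,"maximum":1}}}},"claw":{"type":"number"},"grip_force":{"type":"number"}},"required":["deltas"]}

```bash
mkdir -p pics
cat > h.py <<'E'
from rig import *
import numpy as np, cv2
def cloud(f):
    d=f["depth"];v,u=np.mgrid[0:480,0:640];K=f["K"]
    c=np.stack([(u-K[0,2])/K[0,0]*d,(v-K[1,2])/K[1,1]*d,d],-1)
    return (c-f["t"])@f["R"]
def ray(f,u,v,z):
    d=f["R"].T@np.linalg.solve(f["K"],[u,v,1.]);o=-f["R"].T@f["t"]
    return o+d*(z-o[2])/d[2]
E
python3 - <<'E'
from h import *
o=observe();print({k:np.round(v,3) for k,v in o.items()})
for n in("top","side"):
    f=grab_frame(n);cv2.imwrite(f"pics/{n}0.png",f["color"]);np.savez(f"{n}0.npz",**f)
    print(n,f["K"][0,0],(-f["R"].T@f["t"]).round(), f["R"].round(2).tolist(),(f["depth"]>0).mean())
E
```

```text
{'t': np.float64(0.0), 'qpos': array([ 1.609,  0.359,  0.011, -0.   , -1.224, -0.288]), 'joint_vel': array([ 0.   , -0.   ,  0.   ,  0.002,  0.001, -0.   ]), 'tau': array([-2.0000e-03, -5.8332e+01,  2.9342e+01,  6.9370e+00, -6.0000e-03,
        0.0000e+00]), 'eef_pos': array([166.766, 653.571, 230.376]), 'tcp_rot': array([ 0.001,  0.992, -0.125, -0.   ]), 'wrist_force': array([ 0.654,  0.706, -0.345]), 'wrist_torque': array([ 0.014, -0.003, -0.004]), 'finger_force': np.float64(0.0), 'finger_gap': np.float64(85.634)}
top 510.5904613674147 [ 416.   11. 1586.] [[-0.02, -1.0, -0.0], [-1.0, 0.02, -0.09], [0.09, 0.0, -1.0]] 0.9960416666666667
side 536.8126932650589 [  597. -1145.   797.] [[1.0, 0.07, 0.02], [0.05, -0.54, -0.84], [-0.05, 0.84, -0.54]] 0.9960221354166666
```

View pics/top0.png

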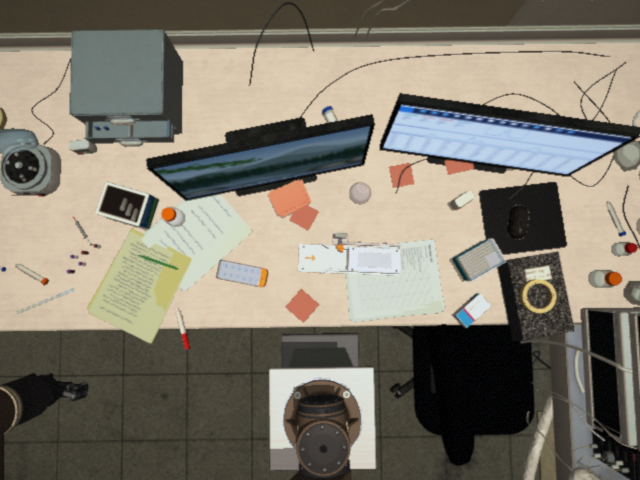

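View pics/side0.png

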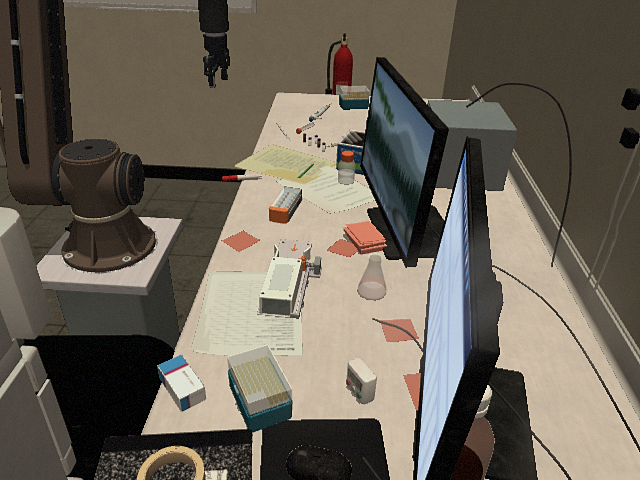

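The top view shows the magazine at about (242,273) with its orange nose to the right (265,277). The dock runs from apron (302,258) to far end (400,258), with its orange catch at (340,247). The flask is at (360,192), the timer at (462,200) and the bottle at (170,214). In the side view the magazine is at (285,203) and the dock at (287,280).

Run:
```python
from h import *
f=dict(np.load("top0.npz"));P=cloud(f);g=dict(np.load("side0.npz"));S=cloud(g)
print("table z",np.median(P[280:300,200:215,2]),np.median(S[330:345,215:230,2]))
def rect(m,name):
    q=m.reshape(-1,3);r=cv2.minAreaRect(q[:,:2].astype(np.float32));b=cv2.boxPoints(r)
    print(name,len(q),np.round(r[0],1),np.round(r[1],1),"box",b.round().tolist(),"z",np.percentile(q[:,2],[5,50,95]).round(1))
R=P[255:295,205:280];rect(R[(R[...,2]>28)],"mag top")
c=S[180:225,262:308];rect(c[(c[...,2]>30)],"mag side")
# orange
for n,F,C,box in(("top",f,P,(250,300,205,280)),("side",g,S,(180,225,262,308)),("topdock",f,P,(232,275,296,405)),("sidedock",g,S,(235,320,255,325))):
    h=cv2.cvtColor(F["color"],cv2.COLOR_BGR2HSV);m=cv2.inRange(h,(5,150,120),(20,255,255))
    M=np.zeros_like(m);a,b,cc,d=box;M[a:b,cc:d]=m[a:b,cc:d]
    k,lab,st,ce=cv2.connectedComponentsWithStats(M)
    for i in range(1,k):
        if st[i,4]>3:
            q=C[lab==i];print(n,st[i].tolist(),ce[i].round(1),np.median(q,0).round(1),q.min(0).round(),q.max(0).round())
R=P[225:285,296:408]
for lo,hi in((3,12),(30,40),(45,60)): rect(R[(R[...,2]>lo)&(R[...,2]<hi)],f"dock{lo}")
c=S[230:325,252:330]
for lo,hi in((3,12),(30,40),(45,60)): rect(c[(c[...,2]>lo)&(c[...,2]<hi)],f"sdock{lo}")
def up(F,a,b,c,d):
    return cv2.resize(F["color"][a:b,c:d],None,fx=3.5,fy=3.5,interpolation=cv2.INTER_CUBIC)
cv2.imwrite("pics/c1.png",up(f,220,300,205,420))
```

```text
table z 0.8375569750167763 7.549725953426359
mag top 896 [426.4 163.6] [303.7  56. ] box [[368.0, 21.0], [423.0, 9.0], [485.0, 307.0], [430.0, 318.0]] z [33.8 40.2 46.5]
mag side 569 [ 493.  -414.2] [  90.8 1474.4] box [[389.0, 317.0], [507.0, -1153.0], [597.0, -1145.0], [479.0, 324.0]] z [32.  41.3 44.7]
top [259, 269, 9, 18, 103] [263.2 277.4] [426.9 172.   39.3] [403.  11.   8.] [ 454.  185. 1586.]
side [269, 206, 19, 7, 67] [278.2 209.1] [427.2 171.5  41.3] [400. 157.  36.] [453. 184.  44.]
topdock [337, 245, 6, 7, 34] [339.7 247.4] [516.8 -61.6  37.1] [505. -68.  29.] [524. -53.  48.]
sidedock [291, 244, 5, 7, 14] [293.3 247.8] [484.9  27.3   7.9] [478.  17.   5.] [487.  43.  11.]
sidedock [300, 256, 6, 14, 34] [303.4 261.6] [518.3 -68.5  35.3] [509. -74.  12.] [522. -55.  46.]
dock3 2278 [496.1 -99.2] [346.1 183.2] box [[402.0, -271.0], [585.0, -274.0], [590.0, 72.0], [407.0, 75.0]] z [ 3.3  6.  10.7]
dock30 136 [ 498.7 -110. ] [218.7 122. ] box [[436.0, -218.0], [558.0, -220.0], [561.0, -2.0], [439.0, 0.0]] z [31.2 35.8 39.5]
dock45 1139 [ 480.2 -145.7] [199.4 104.9] box [[401.0, -226.0], [502.0, -256.0], [559.0, -65.0], [459.0, -35.0]] z [49.7 55.1 59.1]
sdock3 2208 [484.8 -72.6] [213. 395.] box [[360.0, 114.0], [397.0, -279.0], [609.0, -259.0], [572.0, 134.0]] z [3.2 5.6 9.6]
sdock30 293 [ 496.9 -124.8] [241.7 122.6] box [[434.0, -245.0], [556.0, -246.0], [560.0, -5.0], [437.0, -3.0]] z [30.6 36.3 39.4]
sdock45 1424 [ 475.5 -152.9] [182.4  75. ] box [[432.0, -241.0], [506.0, -246.0], [519.0, -65.0], [445.0, -59.0]] z [50.2 56.4 58.9]
```

View pics/c1.png

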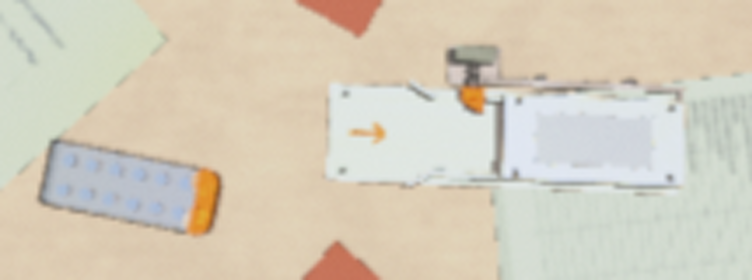

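The crop shows the magazine, yawed about 10°, with its nose toward the dock. The dock's floor plate runs from (328,85) to (683,190), with the catch at (472,98). Next I refine the poses from both views with cleaned masks.

Run:
```python
from h import *
f=dict(np.load("top0.npz"));g=dict(np.load("side0.npz"))
def fit(n,F,box,zlo,zhi,xy,zr=None):
    P=cloud(F);a,b,c,d=box;m=np.zeros((480,640),np.uint8)
    z=cv2.medianBlur(P[...,2].astype(np.float32),5)
    m[a:b,c:d]=((z>zlo)&(z<zhi)&(P[...,0]>xy[0])&(P[...,0]<xy[1])&(P[...,1]>xy[2])&(P[...,1]<xy[3]))[a:b,c:d]
    m=cv2.morphologyEx(m,cv2.MORPH_OPEN,np.ones((3,3)))
    k,l,st,ce=cv2.connectedComponentsWithStats(m);i=1+st[1:,4].argmax();q=P[l==i]
    h=np.median(q[:,2]); vv,uu=np.where(l==i)
    w=np.array([ray(F,u,v,h) for u,v in zip(uu,vv)])
    r=cv2.minAreaRect(w[:,:2].astype(np.float32));b=cv2.boxPoints(r)
    cm=w.mean(0);e=np.linalg.eigh(np.cov(w[:,:2].T))[1][:,1]
    print(n,len(q),"z",h.round(1),"c",np.round(r[0],1),"size",np.round(r[1],1),"mean",cm.round(1),"dir",np.degrees(np.arctan2(e[1],e[0])).round(1),b.round(1).tolist())
fit("mag top",f,(250,300,205,285),25,50,(380,500,150,340))
fit("mag side",g,(175,230,260,312),33,50,(380,500,150,340))
fit("roof top",f,(225,285,296,408),50,62,(400,560,-300,0))
fit("roof side",g,(230,325,250,330),50,62,(400,560,-300,0))
fit("floor top",f,(225,285,290,345),3,12,(400,560,-40,100))
fit("floor side",g,(225,325,250,330),3,12,(420,540,-40,100))
fit("flask",f,(170,215,335,385),20,120,(500,800,-150,0))
fit("timer",f,(180,220,440,485),20,90,(500,800,-500,-300))
fit("bottle",f,(195,235,150,195),60,120,(450,700,300,550))
```

```text
mag top 895 z 40.1 c [441.8 237.8] size [150.8  56. ] mean [441.6 238.7  40.1] dir 77.9 [[398.6000061035156, 170.0], [453.3999938964844, 158.1999969482422], [485.0, 305.70001220703125], [430.20001220703125, 317.3999938964844]]
mag side 504 z 41.4 c [440.3 231.1] size [162.1  57.4] mean [439.8 228.3  41.4] dir 79.1 [[395.3999938964844, 157.8000030517578], [451.5, 145.89999389648438], [485.20001220703125, 304.3999938964844], [429.1000061035156, 316.3999938964844]]
roof top 1235 z 55.6 c [ 475.9 -161.1] size [153.8  72.8] mean [ 475.9 -161.2   55.6] dir 87.0 [[435.0, -235.6999969482422], [507.70001220703125, -240.0], [516.7999877929688, -86.5], [444.1000061035156, -82.19999694824219]]
roof side 1351 z 56.6 c [ 475.1 -166.5] size [160.8  73.4] mean [ 474.6 -170.8   56.6] dir 87.1 [[433.79998779296875, -244.60000610351562], [507.1000061035156, -248.89999389648438], [516.4000244140625, -88.30000305175781], [443.1000061035156, -84.0999984741211]]
floor top 973 z 6.3 c [486.4  16.4] size [108.6  92.7] mean [486.3  14.8   6.3] dir 75.6 [[439.1000061035156, -37.099998474121094], [531.799987792
[... 329 characters left out ...]
81]]
flask 308 z 49.3 c [ 684.9 -122.4] size [54.8 58.7] mean [ 684.3 -123.5   49.3] dir 156.3 [[655.0, -149.1999969482422], [713.7000122070312, -150.39999389648438], [714.7999877929688, -95.5999984741211], [656.2000122070312, -94.4000015258789]]
timer 229 z 61.0 c [ 653.3 -433.2] size [31.6 72. ] mean [ 653.7 -432.5   61. ] dir 123.2 [[620.5999755859375, -411.3999938964844], [659.4000244140625, -472.0], [686.0999755859375, -454.8999938964844], [647.2000122070312, -394.29998779296875]]
bottle 277 z 95.7 c [613.8 439.2] size [50.8 53. ] mean [614.5 438.   95.7] dir 60.9 [[588.2000122070312, 465.5], [588.5999755859375, 412.5], [639.4000244140625, 412.8999938964844], [639.0, 465.8999938964844]]
```

Emit:
jog_arm:
  deltas:
    - {"turn": 0.265, "z": 0.02}
    - {"turn": 0.265, "z": 0.02}
    - {"turn": 0.265, "z": 0.02}
    - {"turn": 0.265, "z": 0.02}
    - {"turn": 0.265, "z": 0.02}
    - {"turn": 0.265, "z": 0.02}
    - {"turn": 0.265, "z": 0.02}
    - {"turn": 0.265, "z": 0.02}
    - {"turn": 0.265, "z": 0.02}
    - {"turn": 0.265, "z": 0.02}
    - {"turn": 0.265, "z": 0.02}
  claw: 1
  grip_force: 60

```text
validation failed for argument at $.de...
```

```bash
cat >> h.py <<'E'
from scipy.spatial.transform import Rotation as Ro
M0=np.array([441.6,237.8]);MY=-102.1
D0=np.array([481.6,-52.2]);DY=-92.9
def u(a): return np.array([np.cos(np.radians(a)),np.sin(np.radians(a))])
def go(x,y,z,yaw):
    o=observe();R=Ro.from_quat(np.roll(o["tcp_rot"],-1)).as_matrix()
    d=R.T@(np.array([x,y,z])-o["eef_pos"]);now=np.degrees(np.arctan2(R[1,0],R[0,0]))
    print("t",o["t"].round(2),"pos",o["eef_pos"].round(1),"yawx",now.round(2),"tilt",R[:,2].round(3),"F",o["wrist_force"].round(1),"gap",o["finger_gap"].round(1),"ff",o["finger_force"].round(1))
    print("move tool mm",d.round(1),"units",(d/300).round(4),"turn units",((now-yaw)/30).round(3))
def dock(s,lat=0): return D0+s*u(DY)+lat*u(DY+90)
E
python3 - <<'E'
from h import *
go(*(M0-40*u(MY)),120,MY);print(observe()["qpos"].round(3))
E
```

```text
Traceback (most recent call last):
  File "h.py", line 17, in go
    print("t",o["t"].round(2),"pos",o["eef_pos"].round(1),"yawx",now.round(2),"tilt",R[:,2].round(3),"F",o["wrist_force"].round(1),"gap",o["finger_gap"].round(1),"ff",o["finger_force"].round(1))
              ^^^^^^^^^^^^
AttributeError: 'float' object has no attribute 'round'
```

The jog call was refused and the message is cut off. The rows may need all four keys, so I retry with complete rows.

Emit:
jog_arm:
  deltas:
    - {"x": 0, "y": 0, "z": 0.02, "turn": 0.265}
  claw: 1
  grip_force: 60

```text
t: 0.2
eef_pos: [166.9, 654.2, 225.5]
tcp_rot: [-0.0, 0.981, -0.193, 0.0]
wrist_force: [0.2, -0.2, 0.2]
finger_gap: 85.3
finger_force: 0.0
```

```bash
sed -i 's/o=observe();R=/o={k:np.asarray(v) for k,v in observe().items()};R=/' h.py
python3 - <<'E'
from h import *
go(*(M0-40*u(MY)),120,MY);print(np.round(observe()["qpos"],3))
E
```

```text
t 0.2 pos [166.9 654.2 225.5] yawx -22.3 tilt [ 0.  0. -1.] F [ 0.2 -0.2  0.2] gap 85.3 ff 0.0
move tool mm [405.1 241.7 105.3] units [1.3503 0.8056 0.3511] turn units 2.66
[ 1.609  0.362  0.003  0.    -1.212 -0.428]
```

Complete rows are accepted, and the turn goes the expected way.

Emit:
jog_arm:
  deltas:
    - {"x": 0, "y": 0, "z": 0.02, "turn": 0.266}
    - {"x": 0, "y": 0, "z": 0.02, "turn": 0.266}
    - {"x": 0, "y": 0, "z": 0.02, "turn": 0.266}
    - {"x": 0, "y": 0, "z": 0.02, "turn": 0.266}
    - {"x": 0, "y": 0, "z": 0.02, "turn": 0.266}
    - {"x": 0, "y": 0, "z": 0.02, "turn": 0.266}
    - {"x": 0, "y": 0, "z": 0.02, "turn": 0.266}
    - {"x": 0, "y": 0, "z": 0.02, "turn": 0.266}
    - {"x": 0, "y": 0, "z": 0.02, "turn": 0.266}
    - {"x": 0, "y": 0, "z": 0.02, "turn": 0.266}

```text
t: 1.2
eef_pos: [166.8, 653.7, 164.5]
tcp_rot: [-0.0, -0.627, 0.779, -0.0]
wrist_force: [-0.0, -0.0, 0.6]
finger_gap: 85.4
finger_force: 0.0
```

Run:
```python
from h import *
go(*(M0-40*u(MY)),120,MY);print(np.round(observe()["qpos"],3))
```

```text
t 1.2 pos [166.8 653.7 164.5] yawx -102.39 tilt [-0.    -0.001 -1.   ] F [-0.  -0.   0.6] gap 85.4 ff 0.0
move tool mm [ 307.2 -357.4   44.8] units [ 1.024  -1.1914  0.1495] turn units -0.01
[ 1.609  0.403 -0.077 -0.    -1.091 -1.825]
```

Emit:
jog_arm:
  deltas:
    - {"x": 0.064, "y": -0.0745, "z": 0, "turn": 0}
    - {"x": 0.064, "y": -0.0745, "z": 0, "turn": 0}
    - {"x": 0.064, "y": -0.0745, "z": 0, "turn": 0}
    - {"x": 0.064, "y": -0.0745, "z": 0, "turn": 0}
    - {"x": 0.064, "y": -0.0745, "z": 0, "turn": 0}
    - {"x": 0.064, "y": -0.0745, "z": 0, "turn": 0}
    - {"x": 0.064, "y": -0.0745, "z": 0, "turn": 0}
    - {"x": 0.064, "y": -0.0745, "z": 0, "turn": 0}
    - {"x": 0.064, "y": -0.0745, "z": 0, "turn": 0}
    - {"x": 0.064, "y": -0.0745, "z": 0, "turn": 0}
    - {"x": 0.064, "y": -0.0745, "z": 0, "turn": 0}
    - {"x": 0.064, "y": -0.0745, "z": 0, "turn": 0}
    - {"x": 0.064, "y": -0.0745, "z": 0, "turn": 0}
    - {"x": 0.064, "y": -0.0745, "z": 0, "turn": 0}
    - {"x": 0.064, "y": -0.0745, "z": 0, "turn": 0}
    - {"x": 0.064, "y": -0.0745, "z": 0, "turn": 0}
    - {"x": 0, "y": 0, "z": 0, "turn": 0}
    - {"x": 0, "y": 0, "z": 0, "turn": 0}

```text
t: 3.0
eef_pos: [452.6, 278.2, 165.1]
tcp_rot: [-0.0, -0.628, 0.778, 0.0]
wrist_force: [-0.2, 0.2, 0.2]
finger_gap: 85.4
finger_force: 0.0
```

Run:
```python
from h import *
go(*(M0-40*u(MY)),120,MY);print(np.round(observe()["qpos"],3))
f=grab_frame("wrist");cv2.imwrite("pics/w1.png",f["color"]);np.savez("w1.npz",**f)
P=cloud(f);print("cam",(-f["R"].T@f["t"]).round(1))
z=cv2.medianBlur(P[...,2].astype(np.float32),5)
for lo,hi in((30,50),):
    m=((z>lo)&(z<hi)&(f["depth"]>0)&(P[...,1]>100)&(P[...,1]<340)&(P[...,0]>370)&(P[...,0]<520)).astype(np.uint8)
    m=cv2.morphologyEx(m,cv2.MORPH_OPEN,np.ones((5,5)))
    k,l,st,ce=cv2.connectedComponentsWithStats(m);i=1+st[1:,4].argmax();h=np.median(P[l==i][:,2])
    vv,uu=np.where(l==i);w=np.array([ray(f,a,b,h) for a,b in zip(uu[::5],vv[::5])])
    r=cv2.minAreaRect(w[:,:2].astype(np.float32));print(st[i],"h",h,r,cv2.boxPoints(r).round(1).tolist())
```

```text
t 3.0 pos [452.6 278.2 165.1] yawx -102.16 tilt [-0. -0. -1.] F [-0.2  0.2  0.2] gap 85.4 ff 0.0
move tool mm [ 1.8  2.2 45.1] units [0.0061 0.0074 0.1502] turn units -0.002
[ 0.921  0.178 -0.397 -0.    -0.995 -1.133]
cam [439.1 211.5 307.9]
[  278    49    88   220 17041] h 40.24234129129326 ((441.3018798828125, 235.885009765625), (148.3247528076172, 56.14755630493164), 77.88882446289062) [[398.29998779296875, 169.3000030517578], [453.20001220703125, 157.5], [484.29998779296875, 302.5], [429.3999938964844, 314.29998779296875]]
```

View pics/w1.png

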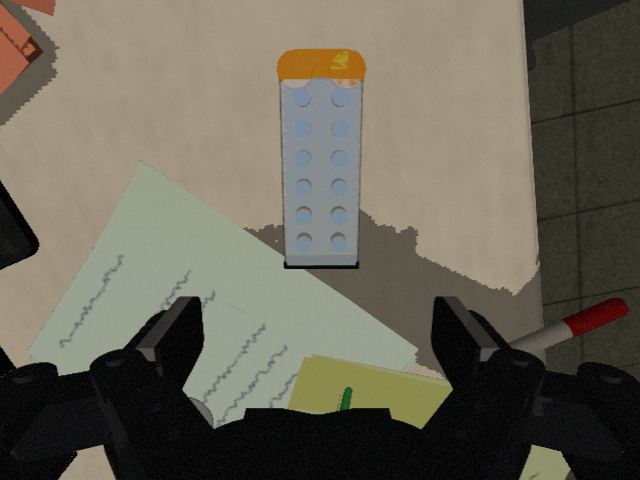

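The wrist view shows the magazine centred between the fingers (columns 282–363) with its nose up at row 50. The pose agrees with the top view to 2 mm, so I descend and grip.

Emit:
jog_arm:
  deltas:
    - {"x": 0.006, "y": 0.0065, "z": 0.07, "turn": 0}
    - {"x": 0, "y": 0, "z": 0.08, "turn": 0}
    - {"x": 0, "y": 0, "z": 0.08, "turn": 0}
    - {"x": 0, "y": 0, "z": 0.08, "turn": 0}
    - {"x": 0, "y": 0, "z": 0.08, "turn": 0}
    - {"x": 0, "y": 0, "z": 0.06, "turn": 0}
    - {"x": 0, "y": 0, "z": 0.05, "turn": 0}
    - {"x": 0, "y": 0, "z": 0.03, "turn": 0}
    - {"x": 0, "y": 0, "z": 0, "turn": 0}
    - {"x": 0, "y": 0, "z": 0, "turn": 0}

```text
t: 4.05
eef_pos: [450.1, 278.1, 6.6]
tcp_rot: [0.0, -0.629, 0.777, -0.0]
wrist_force: [-0.8, 1.3, -0.2]
finger_gap: 85.6
finger_force: 0.0
```

Emit:
jog_arm:
  deltas:
    - {"x": 0, "y": 0, "z": 0, "turn": 0}
    - {"x": 0, "y": 0, "z": 0, "turn": 0}
    - {"x": 0, "y": 0, "z": 0, "turn": 0}
    - {"x": 0, "y": 0, "z": 0, "turn": 0}
    - {"x": 0, "y": 0, "z": 0, "turn": 0}
    - {"x": 0, "y": 0, "z": 0, "turn": 0}
    - {"x": 0, "y": 0, "z": 0, "turn": 0}
    - {"x": 0, "y": 0, "z": 0, "turn": 0}
  claw: 0.3
  grip_force: 60

```text
t: 4.85
eef_pos: [450.5, 278.1, 7.4]
tcp_rot: [0.001, -0.629, 0.777, 0.0]
wrist_force: [-1.8, -0.2, 7.1]
finger_gap: 57.1
finger_force: 64.6
```

Emit:
jog_arm:
  deltas:
    - {"x": 0, "y": 0, "z": -0.02, "turn": 0}
    - {"x": 0, "y": 0, "z": -0.04, "turn": 0}
    - {"x": 0, "y": 0, "z": -0.05, "turn": 0}
    - {"x": 0, "y": 0, "z": 0, "turn": 0}

```text
t: 5.25
eef_pos: [451.1, 278.6, 41.7]
tcp_rot: [0.002, -0.629, 0.777, 0.0]
wrist_force: [1.2, 0.8, -4.0]
finger_gap: 57.3
finger_force: 64.6
```

Run:
```python
from h import *
go(*dock(-185),35,DY)
f=grab_frame("wrist");P=cloud(f)
z=cv2.medianBlur(P[...,2].astype(np.float32),5)
h=cv2.cvtColor(f["color"],cv2.COLOR_BGR2HSV);m=cv2.inRange(h,(5,150,100),(22,255,255));m[:,:200]=0;m[:,440:]=0;m[200:]=0
q=P[m>0];print("orange",np.median(q,0).round(1));v,uu=np.where(m>0);print(uu.min(),uu.max(),v.min())
zz=np.median(q[:,2]);a=ray(f,(np.percentile(uu,1)+np.percentile(uu,99))/2,v.min(),zz)
o=observe();d=a[:2]-o["eef_pos"][:2];R=Ro.from_quat(np.roll(o["tcp_rot"],-1)).as_matrix()
print("nose tip in tool x,y",R[:2,:2].T@d,"mag ztop",zz)
```

```text
t 5.25 pos [451.1 278.6  41.7] yawx -102.05 tilt [ 0.003  0.003 -1.   ] F [ 1.2  0.8 -4. ] gap 57.3 ff 64.6
move tool mm [134.5 -69.4   6.3] units [ 0.4484 -0.2314  0.0212] turn units -0.305
orange [414.1 185.6  74.1]
212 426 0
nose tip in tool x,y [99.53798196 -0.65881397] mag ztop 74.09761436364317
```

Emit:
jog_arm:
  deltas:
    - {"x": 0.05, "y": -0.02, "z": 0, "turn": -0.1}
    - {"x": 0.05, "y": -0.03, "z": 0, "turn": -0.1}
    - {"x": 0.06, "y": -0.04, "z": 0, "turn": -0.105}
    - {"x": 0.06, "y": -0.03, "z": 0, "turn": 0}
    - {"x": 0.06, "y": -0.03, "z": 0, "turn": 0}
    - {"x": 0.05, "y": -0.02, "z": 0, "turn": 0}
    - {"x": 0, "y": 0, "z": 0, "turn": 0}
    - {"x": 0, "y": 0, "z": 0, "turn": 0}

```text
t: 6.1
eef_pos: [490.6, 173.7, 38.9]
tcp_rot: [-0.0, -0.688, 0.725, 0.0]
wrist_force: [-0.5, 1.0, -2.8]
finger_gap: 57.0
finger_force: 64.6
```

Run:
```python
from h import *
go(*dock(-175),17,DY)
f=grab_frame("top");P=cloud(f)
h=cv2.cvtColor(f["color"],cv2.COLOR_BGR2HSV);m=cv2.inRange(h,(5,150,100),(22,255,255));m[:,:245]=0;m[:,325:]=0;m[:235]=0;m[300:]=0
k,l,st,ce=cv2.connectedComponentsWithStats(m)
for i in range(1,k):
    if st[i,4]>8:print(st[i],np.median(P[l==i],0).round(1),ray(f,*ce[i],70).round(1))
cv2.imwrite("pics/t2.png",cv2.resize(f["color"][200:320,220:420],None,fx=4,fy=4))
f=grab_frame("wrist");cv2.imwrite("pics/w2.png",f["color"]);np.savez("w2.npz",**f)
```

```text
t 6.1 pos [490.6 173.7  38.9] yawx -92.98 tilt [-0.001 -0.    -1.   ] F [-0.5  1.  -2.8] gap 57.0 ff 64.6
move tool mm [51.  -2.6 21.9] units [ 0.1701 -0.0085  0.073 ] turn units -0.003
[295 249   6  19  83] [487.1  65.4  72. ] [485.4  66.3  70. ]
```

View pics/t2.png

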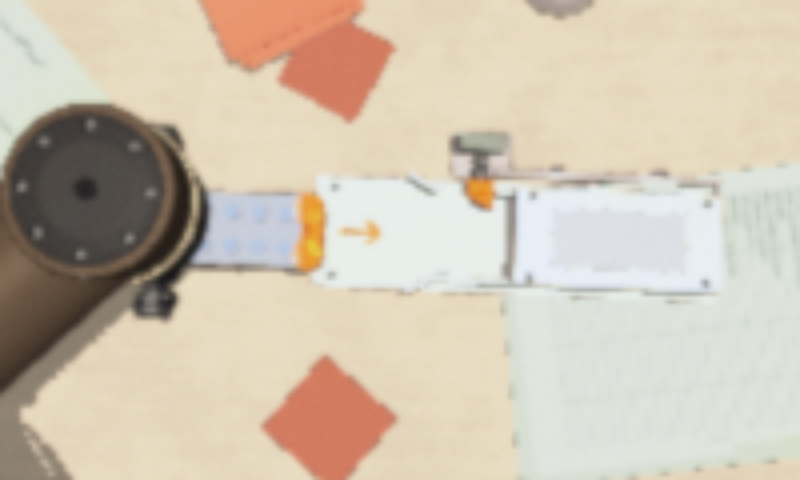

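View pics/w2.png

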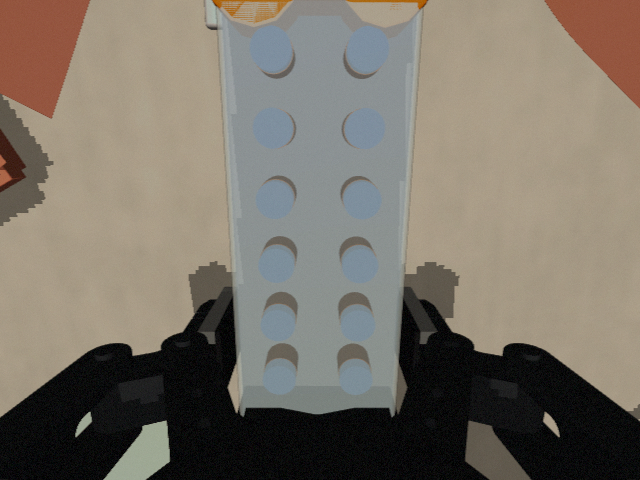

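The top view shows the magazine's nose at (312,230) in the crop, just over the apron edge and nearly on the axis. The wrist view shows it square between the pads. I correct 2.6 mm sideways, advance to just before the mouth and lower.

Emit:
jog_arm:
  deltas:
    - {"x": 0.03, "y": -0.0085, "z": 0, "turn": 0}
    - {"x": 0.05, "y": 0, "z": 0, "turn": 0}
    - {"x": 0.05, "y": 0, "z": 0.02, "turn": 0}
    - {"x": 0.04, "y": 0, "z": 0.03, "turn": 0}
    - {"x": 0, "y": 0, "z": 0.02, "turn": 0}
    - {"x": 0, "y": 0, "z": 0, "turn": 0}
    - {"x": 0, "y": 0, "z": 0, "turn": 0}

```text
t: 6.9
eef_pos: [490.9, 122.9, 18.0]
tcp_rot: [-0.0, -0.689, 0.725, -0.0]
wrist_force: [0.1, 0.1, -2.9]
finger_gap: 57.3
finger_force: 64.6
```

Run:
```python
from h import *
go(*dock(-67),14,DY)
```

```text
t 6.9 pos [490.9 122.9  18. ] yawx -92.92 tilt [-0. -0. -1.] F [ 0.1  0.1 -2.9] gap 57.3 ff 64.6
move tool mm [108.4   0.3   4.1] units [0.3612 0.0011 0.0135] turn units -0.001
```

Emit:
jog_arm:
  deltas:
    - {"x": 0, "y": 0, "z": 0.004, "turn": 0}
    - {"x": 0, "y": 0, "z": 0.004, "turn": 0}
    - {"x": 0, "y": 0, "z": 0.002, "turn": 0}
    - {"x": 0.02, "y": 0, "z": 0, "turn": 0}
    - {"x": 0.03, "y": 0, "z": 0, "turn": 0}
    - {"x": 0.03, "y": 0, "z": 0, "turn": 0}
    - {"x": 0, "y": 0, "z": 0, "turn": 0}

```text
t: 7.6
eef_pos: [489.0, 97.6, 15.3]
tcp_rot: [-0.0, -0.688, 0.725, 0.0]
wrist_force: [0.4, -0.4, -2.8]
finger_gap: 56.8
finger_force: 64.6
```

Emit:
jog_arm:
  deltas:
    - {"x": 0.02, "y": 0, "z": 0.002, "turn": 0}
    - {"x": 0.02, "y": 0, "z": 0.001, "turn": 0}
    - {"x": 0.02, "y": 0, "z": 0, "turn": 0}
    - {"x": 0.02, "y": 0, "z": 0, "turn": 0}
    - {"x": 0.02, "y": 0, "z": 0, "turn": 0}
    - {"x": 0.02, "y": 0, "z": 0, "turn": 0}
    - {"x": 0.02, "y": 0, "z": 0, "turn": 0}

```text
t: 8.3
eef_pos: [487.3, 56.6, 14.4]
tcp_rot: [0.0, -0.689, 0.725, -0.0]
wrist_force: [-0.2, 0.1, -2.8]
finger_gap: 57.3
finger_force: 64.6
```

Emit:
jog_arm:
  deltas:
    - {"x": 0.02, "y": 0, "z": 0, "turn": 0}
    - {"x": 0.02, "y": 0, "z": 0, "turn": 0}
    - {"x": 0.02, "y": 0, "z": 0, "turn": 0}
    - {"x": 0.02, "y": 0, "z": 0, "turn": 0}
    - {"x": 0.02, "y": 0, "z": 0, "turn": 0}
    - {"x": 0.02, "y": 0, "z": 0, "turn": 0}
    - {"x": 0.015, "y": 0, "z": 0, "turn": 0}
    - {"x": 0, "y": 0, "z": 0, "turn": 0}

```text
t: 9.1
eef_pos: [484.4, 15.9, 14.1]
tcp_rot: [-0.001, -0.688, 0.725, 0.0]
wrist_force: [-1.5, -1.4, -4.9]
finger_gap: 57.1
finger_force: 64.6
```

Run:
```python
from h import *
go(*dock(-67),14,DY)
f=grab_frame("side");cv2.imwrite("pics/s3.png",cv2.resize(f["color"][190:340,220:370],None,fx=4,fy=4))
```

```text
t 9.1 pos [484.4  15.9  14.1] yawx -92.98 tilt [-0.001 -0.    -1.   ] F [-1.5 -1.4 -4.9] gap 57.1 ff 64.6
move tool mm [ 1.2 -0.7  0.1] units [ 0.004  -0.0023  0.0003] turn units -0.003
```

View pics/s3.png

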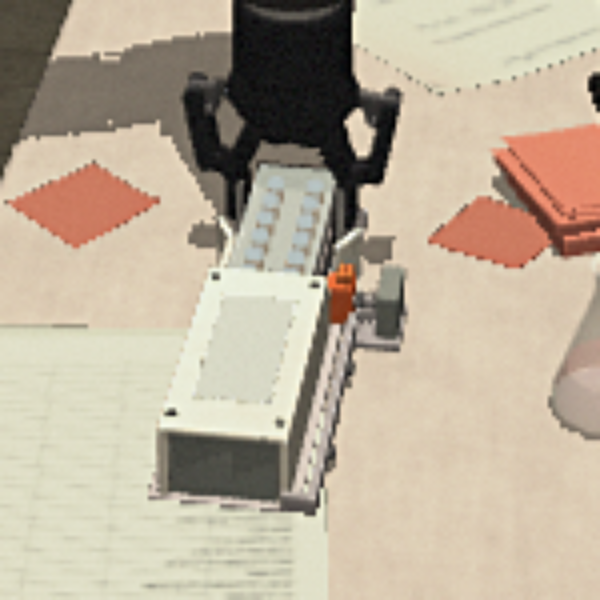

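The side view shows the magazine inside the mouth, with the orange catch at (342,290) in the crop held aside. I release and rise.

Emit:
jog_arm:
  deltas:
    - {"x": 0, "y": 0, "z": 0, "turn": 0}
    - {"x": 0, "y": 0, "z": 0, "turn": 0}
    - {"x": 0, "y": 0, "z": 0, "turn": 0}
    - {"x": 0, "y": 0, "z": 0, "turn": 0}
    - {"x": 0, "y": 0, "z": 0, "turn": 0}
    - {"x": 0, "y": 0, "z": 0, "turn": 0}
  claw: 1

```text
t: 9.75
eef_pos: [485.5, 16.7, 14.5]
tcp_rot: [0.0, -0.689, 0.725, -0.0]
wrist_force: [-0.0, 0.1, -0.4]
finger_gap: 85.2
finger_force: 0.0
```

Emit:
jog_arm:
  deltas:
    - {"x": 0, "y": 0, "z": -0.04, "turn": 0}
    - {"x": 0, "y": 0, "z": -0.08, "turn": 0}
    - {"x": 0, "y": 0, "z": -0.1, "turn": 0}
    - {"x": -0.05, "y": 0, "z": -0.05, "turn": 0}
    - {"x": -0.1, "y": 0, "z": 0, "turn": 0}
    - {"x": -0.1, "y": 0, "z": 0, "turn": 0}
    - {"x": -0.03, "y": 0, "z": 0, "turn": 0}
    - {"x": 0, "y": 0, "z": 0, "turn": 0}
    - {"x": 0, "y": 0, "z": 0, "turn": 0}
    - {"x": 0, "y": 0, "z": 0, "turn": 0}
  claw: 0

```text
t: 10.75
eef_pos: [489.3, 99.7, 95.2]
tcp_rot: [-0.0, -0.689, 0.725, 0.0]
wrist_force: [0.2, -0.6, 0.0]
finger_gap: 0.2
finger_force: 0.0
```

Run:
```python
from h import *
go(*dock(-135,-2),20,DY)
f=grab_frame("wrist");cv2.imwrite("pics/w4.png",f["color"])
f=grab_frame("side");cv2.imwrite("pics/s4.png",cv2.resize(f["color"][160:310,220:370],None,fx=4,fy=4))
```

```text
t 10.75 pos [489.3  99.7  95.2] yawx -92.95 tilt [-0.001 -0.    -1.   ] F [ 0.2 -0.6  0. ] gap 0.2 ff 0.0
move tool mm [17.1  1.9 75.2] units [0.0569 0.0064 0.2507] turn units -0.002
```

View pics/w4.png

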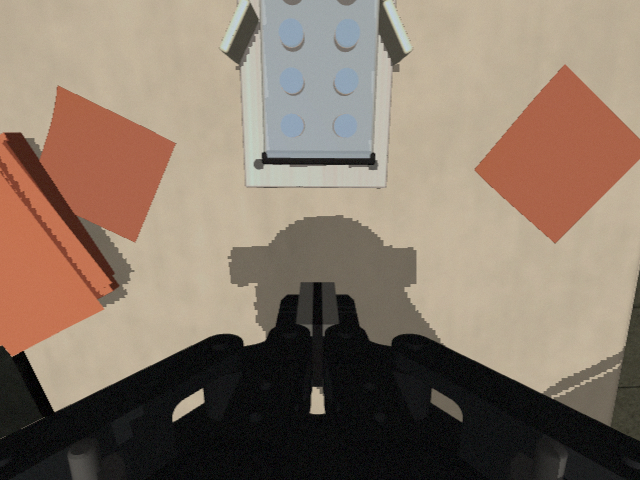

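The wrist view shows the closed fingers behind the black tail (row 160), which sits straight on the apron and in line. I descend, then push on the tail.

Emit:
jog_arm:
  deltas:
    - {"x": 0, "y": 0.006, "z": 0.05, "turn": 0}
    - {"x": 0, "y": 0, "z": 0.08, "turn": 0}
    - {"x": 0, "y": 0, "z": 0.08, "turn": 0}
    - {"x": 0.01, "y": 0, "z": 0.04, "turn": 0}
    - {"x": 0.04, "y": 0, "z": 0, "turn": 0}
    - {"x": 0.04, "y": 0, "z": 0, "turn": 0}
    - {"x": 0.01, "y": 0, "z": 0, "turn": 0}
    - {"x": 0, "y": 0, "z": 0, "turn": 0}

```text
t: 11.65
eef_pos: [486.7, 70.0, 21.3]
tcp_rot: [0.001, -0.688, 0.725, -0.0]
wrist_force: [-0.2, 0.3, -0.5]
finger_gap: -0.0
finger_force: 0.0
```

Emit:
jog_arm:
  deltas:
    - {"x": 0.02, "y": 0, "z": 0, "turn": 0}
    - {"x": 0.02, "y": 0, "z": 0, "turn": 0}
    - {"x": 0.02, "y": 0, "z": 0, "turn": 0}
    - {"x": 0.02, "y": 0, "z": 0, "turn": 0}
    - {"x": 0.02, "y": 0, "z": 0, "turn": 0}
    - {"x": 0.02, "y": 0, "z": 0, "turn": 0}

```text
t: 12.25
eef_pos: [485.0, 35.4, 20.9]
tcp_rot: [0.001, -0.689, 0.725, 0.0]
wrist_force: [-2.8, 8.0, 3.1]
finger_gap: -0.0
finger_force: 3.5
```

Run:
```python
from h import *
go(*dock(-25,-1.5),20,DY)
```

```text
t 12.25 pos [485.   35.4  20.9] yawx -92.89 tilt [ 0.002  0.001 -1.   ] F [-2.8  8.   3.1] gap -0.0 ff 3.5
move tool mm [62.7  0.5  0.8] units [0.2089 0.0016 0.0028] turn units 0.0
```

Emit:
jog_arm:
  deltas:
    - {"x": 0.02, "y": 0, "z": 0, "turn": 0}
    - {"x": 0.02, "y": 0, "z": 0, "turn": 0}
    - {"x": 0.02, "y": 0, "z": 0, "turn": 0}
    - {"x": 0.02, "y": 0, "z": 0, "turn": 0}
    - {"x": 0.02, "y": 0, "z": 0, "turn": 0}
    - {"x": 0.02, "y": 0, "z": 0, "turn": 0}
    - {"x": 0.02, "y": 0, "z": 0, "turn": 0}

```text
t: 12.95
eef_pos: [482.5, -6.8, 20.8]
tcp_rot: [0.001, -0.689, 0.725, 0.0]
wrist_force: [-3.1, 7.1, 4.5]
finger_gap: 0.1
finger_force: 3.5
```

Run:
```python
from h import *
go(*dock(-10,-1.5),20,DY)
f=grab_frame("top");cv2.imwrite("pics/t5.png",cv2.resize(f["color"][200:320,220:420],None,fx=4,fy=4))
```

```text
t 12.95 pos [482.5  -6.8  20.8] yawx -92.9 tilt [ 0.001  0.001 -1.   ] F [-3.1  7.1  4.5] gap 0.1 ff 3.5
move tool mm [35.4  0.1  0.8] units [0.1181 0.0002 0.0025] turn units 0.0
```

Emit:
jog_arm:
  deltas:
    - {"x": 0.01, "y": 0, "z": 0, "turn": 0}
    - {"x": 0.01, "y": 0, "z": 0, "turn": 0}
    - {"x": 0.01, "y": 0, "z": 0, "turn": 0}
    - {"x": 0.01, "y": 0, "z": 0, "turn": 0}

```text
t: 13.4
eef_pos: [481.9, -18.6, 20.7]
tcp_rot: [0.001, -0.689, 0.725, 0.0]
wrist_force: [-3.2, 7.8, 3.9]
finger_gap: -0.0
finger_force: 3.6
```

Emit:
jog_arm:
  deltas:
    - {"x": 0.01, "y": 0, "z": 0, "turn": 0}
    - {"x": 0.01, "y": 0, "z": 0, "turn": 0}

```text
t: 13.6
eef_pos: [481.5, -24.7, 20.7]
tcp_rot: [0.001, -0.689, 0.725, 0.0]
wrist_force: [-3.2, 8.2, 4.6]
finger_gap: 0.5
finger_force: 3.6
```

Emit:
jog_arm:
  deltas:
    - {"x": 0.01, "y": 0, "z": 0, "turn": 0}
    - {"x": 0.01, "y": 0, "z": 0, "turn": 0}

```text
t: 13.8
eef_pos: [481.1, -30.7, 20.7]
tcp_rot: [0.0, -0.689, 0.725, 0.0]
wrist_force: [-2.6, 7.6, 3.3]
finger_gap: 0.1
finger_force: 3.6
```

Emit:
jog_arm:
  deltas:
    - {"x": 0.006, "y": 0, "z": 0, "turn": 0}
    - {"x": 0.006, "y": 0, "z": 0, "turn": 0}

```text
t: 14.0
eef_pos: [480.9, -34.3, 20.7]
tcp_rot: [0.0, -0.689, 0.725, 0.0]
wrist_force: [-3.4, 7.1, 5.1]
finger_gap: -0.4
finger_force: 3.6
```

Emit:
jog_arm:
  deltas:
    - {"x": 0.006, "y": 0, "z": 0, "turn": 0}
    - {"x": 0.006, "y": 0, "z": 0, "turn": 0}

```text
t: 14.2
eef_pos: [480.8, -37.8, 20.7]
tcp_rot: [0.0, -0.689, 0.725, 0.0]
wrist_force: [-3.1, 7.6, 4.9]
finger_gap: -0.0
finger_force: 3.6
```

Emit:
jog_arm:
  deltas:
    - {"x": 0.006, "y": 0, "z": 0, "turn": 0}
    - {"x": 0.006, "y": 0, "z": 0, "turn": 0}

```text
t: 14.4
eef_pos: [480.6, -41.4, 20.7]
tcp_rot: [0.0, -0.689, 0.725, 0.0]
wrist_force: [-3.4, 7.0, 4.1]
finger_gap: 0.2
finger_force: 3.6
```

Emit:
jog_arm:
  deltas:
    - {"x": 0.006, "y": 0, "z": 0, "turn": 0}
    - {"x": 0.006, "y": 0, "z": 0, "turn": 0}

```text
t: 14.6
eef_pos: [480.4, -45.0, 20.7]
tcp_rot: [0.0, -0.689, 0.725, 0.0]
wrist_force: [-3.4, 12.1, 5.9]
finger_gap: 0.0
finger_force: 5.2
```

The ejector is met (7 → 12 N) at y ≈ -43, so the click is due at about y = -57. I go on in small steps.

Emit:
jog_arm:
  deltas:
    - {"x": 0.006, "y": 0, "z": 0, "turn": 0}
    - {"x": 0.006, "y": 0, "z": 0, "turn": 0}
    - {"x": 0.006, "y": 0, "z": 0, "turn": 0}
    - {"x": 0.006, "y": 0, "z": 0, "turn": 0}

```text
t: 15.0
eef_pos: [480.0, -51.7, 20.7]
tcp_rot: [0.001, -0.689, 0.725, 0.0]
wrist_force: [-4.6, 13.0, 5.4]
finger_gap: 0.1
finger_force: 6.1
```

Emit:
jog_arm:
  deltas:
    - {"x": 0.003, "y": 0, "z": 0, "turn": 0}
    - {"x": 0.003, "y": 0, "z": 0, "turn": 0}

```text
t: 15.2
eef_pos: [479.9, -53.4, 20.7]
tcp_rot: [0.001, -0.689, 0.725, 0.0]
wrist_force: [-4.5, 13.3, 6.2]
finger_gap: 0.1
finger_force: 6.3
```

Emit:
jog_arm:
  deltas:
    - {"x": 0.003, "y": 0, "z": 0, "turn": 0}
    - {"x": 0.003, "y": 0, "z": 0, "turn": 0}

```text
t: 15.4
eef_pos: [479.8, -55.1, 20.7]
tcp_rot: [0.001, -0.689, 0.725, 0.0]
wrist_force: [-4.8, 12.4, 6.3]
finger_gap: -0.1
finger_force: 6.5
```

Emit:
jog_arm:
  deltas:
    - {"x": 0.003, "y": 0, "z": 0, "turn": 0}
    - {"x": 0.003, "y": 0, "z": 0, "turn": 0}

```text
t: 15.6
eef_pos: [479.7, -56.9, 20.7]
tcp_rot: [0.001, -0.689, 0.725, 0.0]
wrist_force: [-5.2, 13.2, 6.4]
finger_gap: -0.1
finger_force: 6.8
```

Emit:
jog_arm:
  deltas:
    - {"x": 0.003, "y": 0, "z": 0, "turn": 0}
    - {"x": 0.003, "y": 0, "z": 0, "turn": 0}

```text
t: 15.8
eef_pos: [479.6, -58.6, 20.7]
tcp_rot: [0.001, -0.689, 0.725, 0.0]
wrist_force: [-4.8, 14.5, 6.7]
finger_gap: 0.0
finger_force: 6.9
```

Emit:
jog_arm:
  deltas:
    - {"x": 0.003, "y": 0, "z": 0, "turn": 0}
    - {"x": 0.002, "y": 0, "z": 0, "turn": 0}

```text
t: 16.0
eef_pos: [480.4, -60.5, 20.7]
tcp_rot: [0.001, -0.689, 0.725, -0.0]
wrist_force: [-0.3, 8.0, 1.7]
finger_gap: 0.2
finger_force: 4.2
```

Emit:
jog_arm:
  deltas:
    - {"x": 0.002, "y": 0, "z": 0, "turn": 0}
    - {"x": 0.002, "y": 0, "z": 0, "turn": 0}

```text
t: 16.2
eef_pos: [480.5, -61.6, 20.7]
tcp_rot: [0.001, -0.689, 0.725, -0.0]
wrist_force: [0.3, 9.2, 0.8]
finger_gap: -0.2
finger_force: 4.4
```

Sideways force fell from -5 to 0 N and the push from 14.5 to 8 N, so the catch has clicked. I back off gently to confirm that the magazine is held.

Emit:
jog_arm:
  deltas:
    - {"x": 0, "y": 0, "z": 0, "turn": 0}
    - {"x": 0, "y": 0, "z": 0, "turn": 0}
    - {"x": -0.006, "y": 0, "z": 0, "turn": 0}
    - {"x": -0.006, "y": 0, "z": 0, "turn": 0}
    - {"x": -0.004, "y": 0, "z": 0, "turn": 0}
    - {"x": 0, "y": 0, "z": 0, "turn": 0}

```text
t: 16.8
eef_pos: [479.5, -58.0, 20.4]
tcp_rot: [-0.0, -0.689, 0.725, 0.0]
wrist_force: [-0.0, 0.8, -0.1]
finger_gap: -0.1
finger_force: 0.0
```

Emit:
jog_arm:
  deltas:
    - {"x": -0.04, "y": 0, "z": 0, "turn": 0}
    - {"x": -0.05, "y": 0, "z": 0, "turn": 0}
    - {"x": -0.03, "y": 0, "z": -0.05, "turn": 0}
    - {"x": 0, "y": 0, "z": -0.1, "turn": 0}
    - {"x": 0, "y": 0, "z": -0.12, "turn": 0}
    - {"x": -0.1, "y": 0, "z": -0.1, "turn": 0}
    - {"x": -0.12, "y": 0, "z": 0, "turn": 0}
    - {"x": -0.12, "y": 0, "z": 0, "turn": 0}
    - {"x": -0.12, "y": 0, "z": 0, "turn": 0}
    - {"x": 0, "y": 0, "z": 0, "turn": 0}
    - {"x": 0, "y": 0, "z": 0, "turn": 0}

```text
t: 17.9
eef_pos: [488.1, 116.7, 131.2]
tcp_rot: [-0.0, -0.69, 0.724, 0.0]
wrist_force: [0.5, -0.3, -0.3]
finger_gap: 0.5
finger_force: 0.0
```

Run:
```python
from h import *
go(*dock(-10,-1.5),20,DY)
f=grab_frame("top");g=grab_frame("side")
a=cv2.resize(f["color"][210:310,300:410],(440,400),interpolation=cv2.INTER_CUBIC)
b=cv2.resize(g["color"][235:325,250:331],(355,400),interpolation=cv2.INTER_CUBIC)
cv2.imwrite("pics/e6.png",np.hstack([a,b]))
h=cv2.cvtColor(f["color"],cv2.COLOR_BGR2HSV);P=cloud(f)
# black tail strip inside channel
roi=np.zeros((480,640),bool);roi[235:282,300:356]=1
m=roi&(h[...,2]<60);print("dark n",m.sum())
t=roi&(P[...,2]>42)&(P[...,2]<49)&(abs(P[...,0]-480)<22);q=P[t]
print("mag top edge y 98%",np.percentile(q[:,1],[50,90,98]) if len(q) else None)
```

```text
t 17.9 pos [488.1 116.7 131.2] yawx -92.81 tilt [-0.001 -0.    -1.   ] F [ 0.5 -0.3 -0.3] gap 0.5 ff 0.0
move tool mm [159.   -0.3 111.2] units [ 0.5301 -0.001   0.3708] turn units 0.003
dark n 0
mag top edge y 98% [-76.07835316 -69.8830769  -69.43326791]
```

View pics/e6.png

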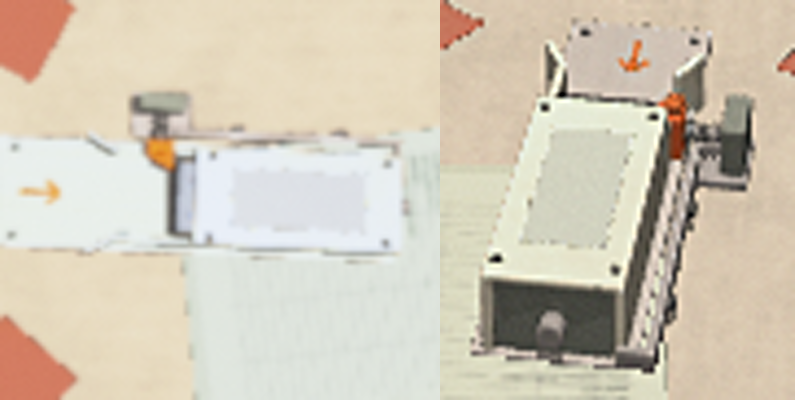

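The left (top) view shows the catch fully out at (160,152), behind the tail edge at (172,195). Force went to zero on backing off and the tail stayed at y ≈ -69, so the magazine is locked and the gripper is clear.

```bash
python3 -c "
from rig import *
print(finish_job())"
```

```text
the job is handed in; nothing more can be done
None
```

The magazine is locked in the feed dock: I felt the catch click and saw it out behind the tail, and the job is handed in at about 18 s. Readings at the end of each move never passed 15 N, and the arm stayed well clear of the bottle, timer and flask.

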